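Set the dry pots on their kiln setters

ROBOT

A 6-joint arm with a two-finger parallel gripper is mounted at the origin on the work surface. World frame = base frame: x ahead of the robot, y to its left, z up, the work surface at z = 0. Lengths are in m, angles in degrees, forces in N, time in s.
With the tool pointing down it reaches from about 0.25 to 0.725 m from the base axis. Payload 9.7 kg.
Tool frame: the origin (TCP) lies on the centre line of the jaws, within the pads' length; the fingertips stand tip_reach ahead of it and the grasp point (between the pads) lies 2 mm behind it (tip_reach is the distance from the TCP to the fingertips, in m); z points along the fingers, y is the direction in which the jaws open and shut (so a half turn about z gives the same grasp; the last joint's range is limited). The gripper opens to 85 mm and grips with 20 to 120 N. Pads are 22 mm wide; open, the fingers measure 114 mm over their backs; the gripper's body (76 mm by 85 mm) begins 54 mm behind the grasp point. The pads swing forward as they close: fully open they stand 13 mm farther back than shut.
Start: joints at [71.734, 4.979, 10.078, 95.1, 0, 90], TCP at [0.172, 0.522, 0.248] pointing down, gripper open.
Joint ranges: [-179.16, 179.16], [-48.56, 103.87], [-65.8, 70.77], [-126.05, 130.52], [-82.76, 87.17], [-180, 180]. Speed limits (degrees/s): [127.2, 127.2, 147.25, 180, 180, 180].

INTERFACE

Orientations are given as [roll, pitch, yaw] about the fixed x, y, z axes, in that order (R = Rz(yaw) Ry(pitch) Rx(roll)).
In Python, from workcell import get_obs, camera, calibration, job_done, tip_reach gives the robot as it stands.
- The arm moves only by the tool apply_moves, never from a script. Its argument "rows" is a list of rows, each a list of 7 numbers: the shift along the world's x, y, z in mm, then the turn, a rotation vector about the world's x, y, z in degrees, then the closure, from 0 (fully open) to 1 (shut). A call has 1 to 20 rows; each row shifts and turns the commanded pose from where the row before left it; what a row does not reach is not made up. A row lasts 1/8 s, in which the tool goes at most 62.5 mm and 10.7 degrees, less where a joint would pass 70% of its speed; a pose out of reach is approached as far as the arm can. A call with a gripper value outside its range is refused whole. The fingers move at their own pace and stop on an object; "grip_force" is the grip in N (left out, the last holds). Time passes only in rows, so rows that do not move let the fingers close. It gives the time, the measured TCP pose, the force and the opening at its end, in the units of the state.
- get_obs(): the state, without advancing time (a new reading comes with each control period).
- camera(name): name is "scene" or "top" or "wrist"; returns the picture (480x640x3 uint8, red, green, blue); there is no depth.
- calibration(name): a dict with "intrinsics" (3x3 intrinsics, pixels), "T" (4x4, takes a point from camera to world coordinates); the wrist camera has in their place "mount" (4x4, takes a point from camera to tool coordinates, whose origin is the TCP and whose axes are the flange's). Camera axes: x right, y down, z forward; pixel columns grow to the right and rows downward; lengths in m; the calibration is good to about 2 mm. A picture is of the moment at which its call begins: read the wrist's pose just before it. calibration takes no time and is no camera call.
- job_done(): hands the job in, once; it reports no verdict.
The state is a dict: "time": time; "q": joint angles; "qd": joint speeds; "joint_efforts": joint torques, N m; "ee_pos": TCP position; "tcp_rot": TCP orientation; "wrist_force": force on the tool from outside, world axes, zero at the start; "torque": the same for the moment, N m; "opening": finger opening in m.
Only numpy, scipy, OpenCV 4.12 (cv2) and the standard library are available. Lean on these libraries where they do the work, as an engineer would, in place of code of your own. Each camera call takes 0.05 s, during which the arm holds its last target.

TASK

Get the four dry clay pots ready for the kiln: stand each one upright on the pale setter slab whose dark patch has the shape and size of its foot, centred on the patch, with the square and oblong pots turned to line up with theirs. Dry clay is brittle, so set the pots down without dropping them or tipping them over, and leave the small glaze jar and the wooden modelling stick where they are.

Things in the scene. Friction and masses are not known exactly. Their poses are not given: they have to be found in the camera images.
- jar_mid (a point): Wide round jar of dry brown clay, straight-sided, open at the top with 6 mm walls: 64 mm in diameter, 60 mm high. Point: its centre, half-way up; z is up when it stands upright (30 mm above its foot).
- vase_mid (a point): Slender round bud vase of the same clay: 40 mm in diameter from its foot to 56 mm up, then a narrow neck (24 mm) and a 30 mm lip; 80 mm high in all. Point: its centre, half-way up; z is up when it stands upright (40 mm above its foot).
- planter_mid (a point): Square planter of the same clay, open box with 6 mm walls: 54 x 54 mm, 56 mm high. Point: its centre, half-way up; z is up when it stands upright (28 mm above its foot); x and y square to its sides.
- trough_mid (a point): Oblong trough of the same clay, open box with 6 mm walls: 80 mm long (its x) by 38 mm wide (its y), 50 mm high. Point: its centre, half-way up; z is up when it stands upright (25 mm above its foot).
- setter_large_round_top (a point): Setter for the jar: fixed pale fireclay slab 100 x 100 mm, 12 mm thick, lying flat on the table; in the middle of its top, flat dark patch of wash, a disc 72 mm in diameter. Point: centre of the patch, on the slab's top.
- setter_small_round_top (a point): Setter for the vase: fixed pale fireclay slab 100 x 100 mm, 12 mm thick, lying flat on the table; in the middle of its top, flat dark patch of wash, a disc 46 mm in diameter. Point: centre of the patch, on the slab's top.
- setter_square_top (a point): Setter for the planter: fixed pale fireclay slab 100 x 100 mm, 12 mm thick, lying flat on the table; in the middle of its top, flat dark patch of wash, a square 62 x 62 mm with sides along its x and y. Point: centre of the patch, on the slab's top.
- setter_oblong_top (a point): Setter for the trough: fixed pale fireclay slab 100 x 100 mm, 12 mm thick, lying flat on the table; in the middle of its top, flat dark patch of wash, an oblong 88 mm long (its x) by 46 mm wide (its y). Point: centre of the patch, on the slab's top.
- glaze_jar_mid (a point): Small loose grey glaze jar with a white cap, 28 mm in diameter, 48 mm high, standing among the slabs and pots; leave it alone. Point: its centre, half-way up.
- stick_mid (a point): Loose dark wooden modelling stick lying flat on the table, 130 mm long (its y), 12 mm wide, 9 mm thick; leave it alone. Point: its centre.
There are look-alikes about, which are no part of the job. What is shaped like the part that bears setter_oblong_top but pink or turquoise is not meant.

How it is judged:
By the outcome, as a careful person would: the job done as asked, in the order asked, and still so for the second after the job is handed in, with the robot touching nothing.
It also fails if it takes over 125 s, if anything falls off the work surface, if the arm or the gripper's body presses on something with over 40 N, if the wrist force passes 120 N, or if a joint passes its speed limit or range.

## Working session

There is one attempt and no reset: what is moved stays moved. The work goes in short steps, Python scripts to look and compute and a tool call to move; the robot and the scene stay as the last step left them, time stands still between calls to the robot, and variables do not carry over. Pictures are saved under pics/ and viewed, and the job is handed in when it is done.

Besides the shell and the picture viewer there is one more tool, called after "Emit:" as name(argument=value, ...) on one line, values as JSON. apply_moves: Moves the arm, as the interface text tells. Its arguments: {"type":"object","properties":{"rows":{"type":"array","items":{"type":"array","items":{"type":"number"}}},"grip_force":{"type":"number"}},"required":["rows"]}

```bash
mkdir -p pics; ls
python3 - <<'E'
from workcell import *
import cv2,numpy as np
np.set_printoptions(precision=4,suppress=True)
print(get_obs(), tip_reach)
for n in("scene","top","wrist"):
    im=camera(n); cv2.imwrite(f"pics/{n}0.png",im[:,:,::-1]); print(n,calibration(n))
E
```

```text
pics
{'time': 0.0, 'q': array([71.7346,  5.0095, 10.033 , 95.0995, -0.0023, 89.9992]), 'qd': array([-0.0129, -0.0697,  0.0507, -0.0856,  0.0218,  0.0738]), 'joint_efforts': array([ -0.0007, -52.0385,  46.4806,   0.0163,  -0.0001,  -0.    ]), 'ee_pos': array([0.1723, 0.5221, 0.2476]), 'tcp_rot': array([-179.924 ,    0.0023,  161.7354]), 'wrist_force': array([-0.6158,  0.2765, -0.0577]), 'torque': array([-0.0082, -0.0153, -0.027 ]), 'opening': 0.0852153494408538} 0.017
scene {'intrinsics': array([[577.7383,   0.    , 318.6512],
       [  0.    , 577.7383, 226.2913],
       [  0.    ,   0.    ,   1.    ]]), 'T': array([[-0.1563,  0.5389, -0.8277,  1.4244],
       [ 0.9877,  0.0832, -0.1324,  0.0219],
       [-0.0025, -0.8382, -0.5453,  0.675 ],
       [ 0.    ,  0.    ,  0.    ,  1.    ]])}
top {'intrinsics': array([[511.1158,   0.    , 326.0534],
       [  0.    , 511.1158, 241.2765],
       [  0.    ,   0.    ,   1.    ]]), 'T': array([[-0.0255, -0.9806,  0.1944,  0.2553],
       [-0.9996,  0.0231, -0.015 , -0.108 ],
       [ 0.0102, -0.1947, -0.9808,  1.1598],
       [ 0.    ,  0.    ,  0.    ,  1.    ]])}
wrist {'intrinsics': array([[349.8652,   0.    , 316.8582],
       [  0.    , 349.8652, 239.6411],
       [  0.    ,   0.    ,   1.    ]]), 'mount': array([[ 0.0012, -0.95  , -0.3122,  0.0793],
       [ 1.    ,  0.001 ,  0.0008, -0.0008],
       [-0.0005, -0.3122,  0.95  , -0.1252],
       [ 0.    ,  0.    ,  0.    ,  1.    ]])}
```

View pics/scene0.png

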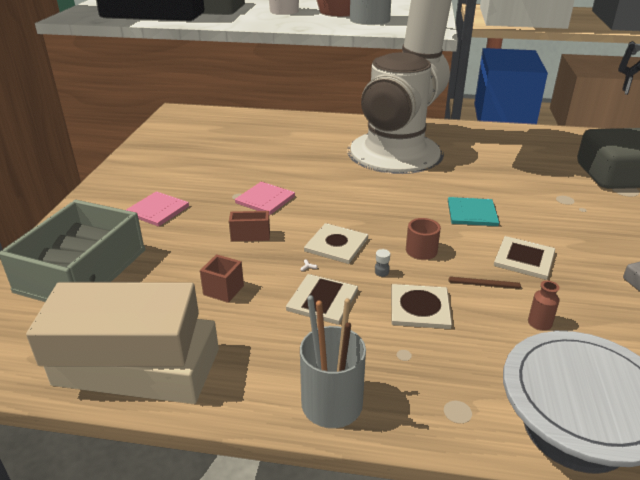

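View pics/top0.png

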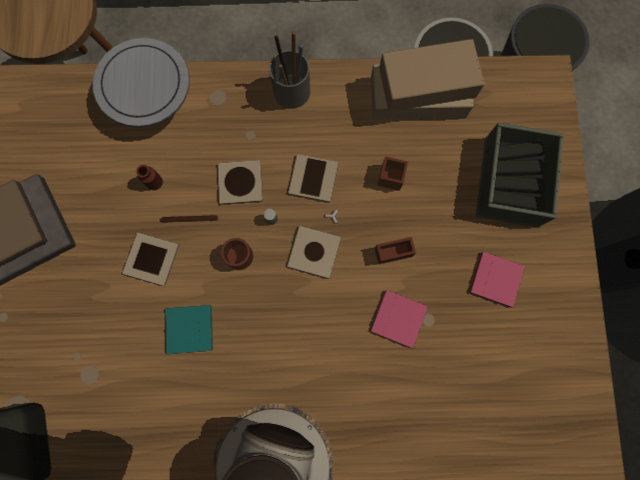

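View pics/wrist0.png

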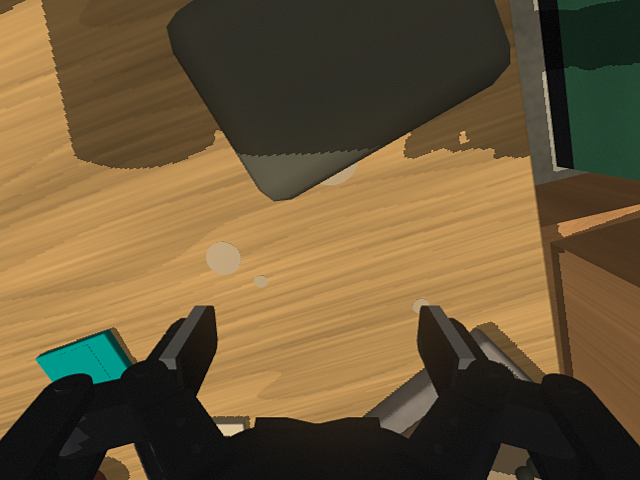

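The top view shows the setters: large round at (240,181), oblong (314,178), small round (314,251), square (150,259). The pots are the vase (149,178), jar (237,254), planter (393,173) and trough (396,250), with the glaze jar at (270,216) and the stick at (189,218). Next I measure them.

```bash
cat > h.py <<'E'
import numpy as np,cv2
from workcell import *
from scipy.spatial.transform import Rotation as R
np.set_printoptions(precision=4,suppress=True)
def ray(cal,T,uv,z):
    K=cal["intrinsics"]; uv=np.atleast_2d(np.asarray(uv,float))
    d=np.c_[uv,np.ones(len(uv))]@np.linalg.inv(K).T@T[:3,:3].T
    o=T[:3,3]; return o+d*((z-o[2])/d[:,2])[:,None]
def wristT():
    o=get_obs(); T=np.eye(4); T[:3,:3]=R.from_euler('xyz',o['tcp_rot'],degrees=True).as_matrix(); T[:3,3]=o['ee_pos']
    return T@calibration('wrist')['mount']
def quad(pts):
    r=cv2.minAreaRect((pts[:,:2]*1000).astype(np.float32)); return r
E
python3 - <<'E'
from h import *
im=cv2.imread("pics/top0.png"); c=calibration("top"); T=c["T"]
hsv=cv2.cvtColor(im,cv2.COLOR_BGR2HSV)
for n,(u,v) in dict(LR=(240,181),OB=(314,178),SR=(314,251),SQ=(150,259),vase=(150,178),jar=(237,254),planter=(393,173),trough=(396,250),stick=(189,218),gj=(270,216),wood=(450,220)).items():
    print(n,hsv[v,u],hsv[v-12,u-22])
cv2.imwrite("pics/z.png",cv2.resize(im[130:300,110:430],None,fx=2.5,fy=2.5,interpolation=cv2.INTER_CUBIC))
s=cv2.imread("pics/scene0.png");cv2.imwrite("pics/zs.png",cv2.resize(s[180:340,190:570],None,fx=2.1,fy=2.1,interpolation=cv2.INTER_CUBIC))
E
```

```text
LR [ 12 127  36] [17 80 99]
OB [ 12 142  36] [ 15 127  62]
SR [ 13 121  40] [ 16 126  93]
SQ [  9 132  31] [ 16 130  98]
vase [  6 162  74] [ 16 133 119]
jar [ 10 150  46] [ 16 131 113]
planter [  9 147  45] [ 16 130 110]
trough [  8 148  43] [ 16 128 112]
stick [ 11 159  53] [ 16 132 108]
gj [ 21  33 131] [ 16 130 104]
wood [ 16 132 106] [ 16 132 120]
```

View pics/z.png

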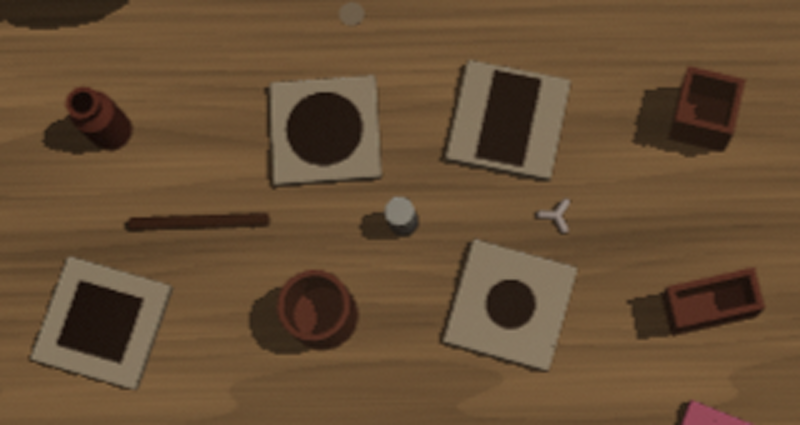

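View pics/zs.png

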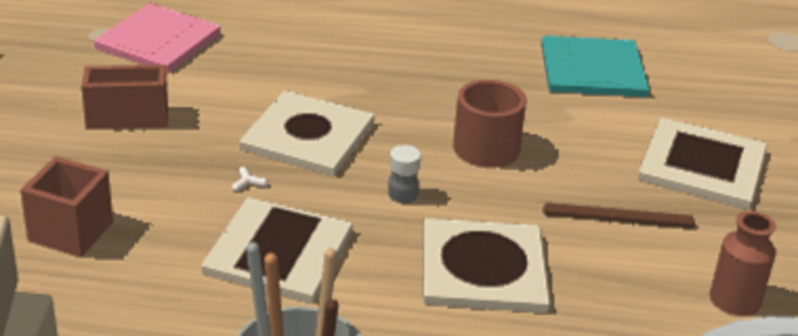

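Run:
```python
from h import *
im=cv2.imread("pics/top0.png"); c=calibration("top"); T=c["T"]
hsv=cv2.cvtColor(im,cv2.COLOR_BGR2HSV)
H,S,V=cv2.split(hsv)
pale=((S<105)&(V>60)).astype(np.uint8)
dark=((V<50)).astype(np.uint8)
def comp(m,u,v):
    n,l,st,ce=cv2.connectedComponentsWithStats(m); return (l==l[v,u]).astype(np.uint8)
for n,(u,v) in dict(LR=(240,181),OB=(314,178),SR=(314,251),SQ=(150,259)).items():
    d=comp(dark,u,v); 
    cn=max(cv2.findContours(d,cv2.RETR_EXTERNAL,cv2.CHAIN_APPROX_NONE)[0],key=cv2.contourArea)[:,0]
    p=ray(c,T,cn,.012); ys,xs=np.nonzero(d); m=ray(c,T,np.c_[xs,ys],.012).mean(0)
    # slab: pale component near
    best=None
    for cc in cv2.findContours(pale,cv2.RETR_EXTERNAL,cv2.CHAIN_APPROX_NONE)[0]:
        if cv2.pointPolygonTest(cc,(u,v),False)>0: best=cc[:,0]
    s=quad(ray(c,T,best,.012)) if best is not None else None
    print(n,"patch mean",m[:2]*1000,"rect",quad(p),"slab",s)
st=comp(((H<15)&(V<75)&(S>140)).astype(np.uint8),189,218); ys,xs=np.nonzero(st); q=ray(c,T,np.c_[xs,ys],.009); print("stick",quad(q))
print("glaze cap",ray(c,T,[[270,214]],.048))
# pots: mask by hue
pot=((H<=11)&(S>120)).astype(np.uint8)
pot=cv2.morphologyEx(pot,cv2.MORPH_CLOSE,np.ones((3,3)))
for n,(u,v,h) in dict(vase=(150,180,.08),jar=(237,254,.06),planter=(393,173,.056),trough=(396,250,.05)).items():
    m=comp(pot,u,v); ys,xs=np.nonzero(m); print(n,m.sum(),xs.min(),xs.max(),ys.min(),ys.max(), "at h:",quad(ray(c,T,np.c_[xs,ys],h)),"at 0",quad(ray(c,T,np.c_[xs,ys],0)))
vis=im.copy(); vis[pot>0]=(0,255,0); vis[pale>0]=(255,0,0)
cv2.imwrite("pics/m.png",cv2.resize(vis[130:300,110:430],None,fx=2.5,fy=2.5,interpolation=cv2.INTER_NEAREST))
```

```text
LR patch mean [631.2302  74.1151] rect ((630.88623046875, 73.91607666015625), (67.24116516113281, 66.59831237792969), 43.53154373168945) slab ((630.7457275390625, 73.51983642578125), (100.42183685302734, 101.4369125366211), 3.166468620300293)
OB patch mean [637.7256 -98.4079] rect ((638.0831298828125, -98.50794982910156), (42.9807014465332, 84.60435485839844), 77.02388763427734) slab ((637.1925659179688, -98.63973999023438), (101.42715454101562, 99.94254302978516), 76.99166107177734)
SR patch mean [460.84   -96.6274] rect ((460.8643493652344, -96.3213882446289), (40.78492736816406, 40.58651351928711), 43.40693664550781) slab ((460.328369140625, -96.8027114868164), (101.24424743652344, 100.68524169921875), 72.89434814453125)
SQ patch mean [453.2412 275.5327] rect ((453.3255920410156, 275.1978454589844), (59.83344650268555, 59.80535125732422), 72.61103820800781) slab ((452.40118408203125, 273.8984069824219), (103.28387451171875, 100.31575775146484), 72.61833190917969)
stick ((545.1856079101562, 189.53195190429688), (11.7411470413208, 128.93264770507812), 0.5255271792411804)
glaze cap [
[... 272 characters left out ...]
21 252 238 268 at h: ((450.87744140625, 71.0648193359375), (72.59452819824219, 61.12592697143555), 44.297203063964844) at 0 ((461.54931640625, 80.83181762695312), (76.55509185791016, 64.4608154296875), 44.29723358154297)
planter 692 378 407 157 189 at h: ((628.686279296875, -279.9474182128906), (54.63349533081055, 69.91529846191406), 74.04524230957031) at 0 ((647.6318969726562, -288.6734619140625), (57.405391693115234, 73.46250915527344), 74.04527282714844)
trough 721 375 415 237 263 at h: ((452.6440734863281, -276.57489013671875), (42.79805374145508, 85.22161865234375), 11.330018997192383) at 0 ((461.5367736816406, -284.1719970703125), (44.726318359375, 89.061279296875), 11.330038070678711)
```

View pics/m.png

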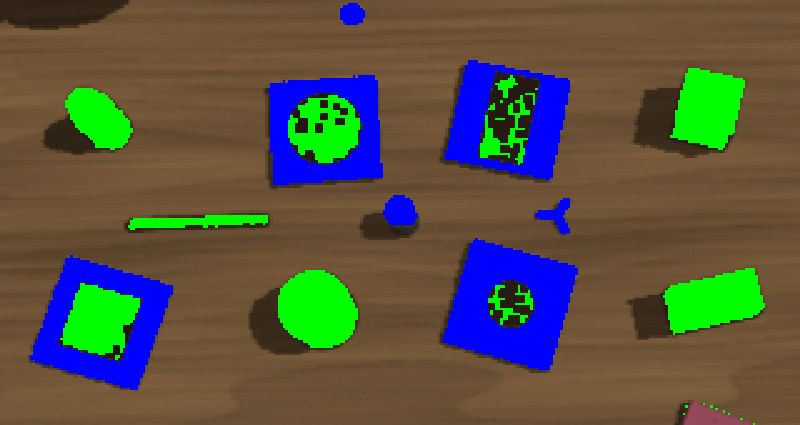

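```bash
cat >> h.py <<'E'
def comp(m,u,v):
    n,l,st,ce=cv2.connectedComponentsWithStats(m); return (l==l[v,u]).astype(np.uint8)
def potmask(bgr,h=11,s=120):
    H,S,V=cv2.split(cv2.cvtColor(bgr,cv2.COLOR_BGR2HSV)); 
    return cv2.morphologyEx(((H<=h)&(S>s)).astype(np.uint8),cv2.MORPH_CLOSE,np.ones((3,3)))
E
python3 - <<'E'
from h import *
def hullc(m):
    cn=max(cv2.findContours(m,cv2.RETR_EXTERNAL,cv2.CHAIN_APPROX_NONE)[0],key=cv2.contourArea)
    h=cv2.convexHull(cn); M=cv2.moments(h); return np.array([M['m10'],M['m01']])/M['m00'],cv2.approxPolyDP(h,2.5,True)[:,0]
for cam,px in (("top",dict(vase=(150,180,.08),jar=(237,254,.06),planter=(393,173,.056),trough=(396,250,.05))),("scene",dict(vase=(543,315,.08),jar=(423,245,.06),planter=(222,285,.056),trough=(250,230,.05)))):
    im=cv2.imread(f"pics/{cam}0.png"); c=calibration(cam); m=potmask(im)
    for n,(u,v,h) in px.items():
        ce,poly=hullc(comp(m,u,v)); print(cam,n,comp(m,u,v).sum(),ray(c,c["T"],[ce],h/2)[0]*1000)
        if n in("planter","trough"): print(poly.tolist(), (ray(c,c["T"],poly,h)*1000)[:,:2].round().tolist())
E
```

```text
top vase 430 [636.516  275.4004  40.    ]
top jar 766 [456.6646  76.2723  30.    ]
top planter 692 [ 638.1619 -284.0008   28.    ]
[[385, 157], [407, 162], [403, 182], [398, 189], [378, 184]] [[667.0, -264.0], [654.0, -314.0], [606.0, -302.0], [590.0, -290.0], [603.0, -245.0]]
top trough 721 [ 456.9947 -280.2227   25.    ]
[[411, 237], [415, 251], [412, 255], [379, 263], [375, 248], [378, 244]] [[480.0, -314.0], [449.0, -321.0], [440.0, -314.0], [424.0, -240.0], [458.0, -233.0], [466.0, -240.0]]
scene vase 755 [638.8408 275.9064  40.    ]
scene jar 848 [452.1355  74.3764  30.    ]
scene planter 934 [ 634.2075 -287.0837   28.    ]
[[216, 255], [240, 261], [227, 300], [204, 293], [200, 270]] [[608.0, -299.0], [620.0, -250.0], [727.0, -242.0], [716.0, -286.0], [656.0, -313.0]]
scene trough 876 [ 454.6432 -278.9452   25.    ]
[[268, 212], [268, 237], [232, 239], [231, 212]] [[438.0, -242.0], [528.0, -220.0], [545.0, -287.0], [450.0, -317.0]]
```

Emit:
apply_moves(rows=[[40,-20,-4,0,0,0,0],[40,-20,-4,0,0,0,0],[40,-20,-4,0,0,0,0],[40,-20,-4,0,0,0,0],[40,-20,-4,0,0,0,0],[40,-20,-4,0,0,0,0],[40,-20,-4,0,0,0,0],[40,-20,-4,0,0,0,0],[40,-22,-4,0,0,0,0],[40,-22,-4,0,0,0,0],[40,-22,-4,0,0,0,0],[25,-21,-4,0,0,0,0],[0,0,0,0,0,0,0]], grip_force=30)

```text
time: 1.78
ee_pos: [0.6386, 0.2734, 0.1985]
tcp_rot: [-179.9, -0.1, 161.6]
wrist_force: [0.2, -0.3, 0.4]
opening: 0.0857
```

```bash
cat >> h.py <<'E'
def shot(name):
    T=wristT(); im=camera("wrist")[:,:,::-1].copy(); cv2.imwrite(f"pics/{name}.png",im); np.save(f"pics/{name}.npy",T); return im,T
E
python3 - <<'E'
from h import *
print(get_obs()["ee_pos"],get_obs()["tcp_rot"],get_obs()["time"]); im,T=shot("w1")
E
```

```text
[0.6386 0.2734 0.1985] [-179.9044   -0.0859  161.5747] 1.775
```

View pics/w1.png

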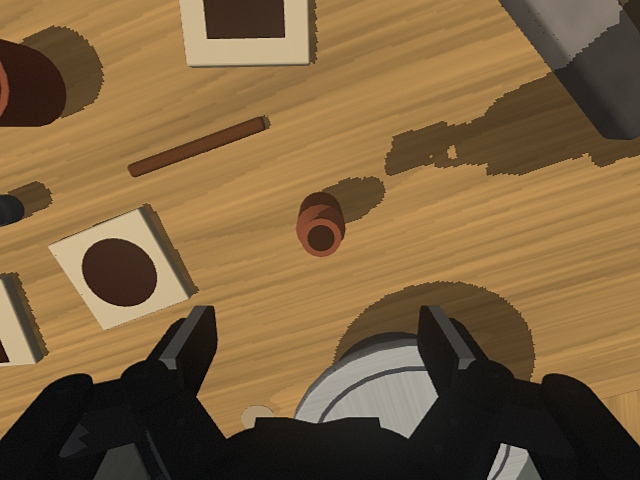

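Run:
```python
from h import *
im=cv2.imread("pics/w1.png");T=np.load("pics/w1.npy");c=calibration("wrist")
m=comp(potmask(im,13,130),320,215); cn=max(cv2.findContours(m,cv2.RETR_EXTERNAL,cv2.CHAIN_APPROX_NONE)[0],key=cv2.contourArea)[:,0]
print(m.sum(),cn.min(0),cn.max(0))
M=cv2.moments(cv2.convexHull(cn)); print("silh mid",ray(c,T,[[M['m10']/M['m00'],M['m01']/M['m00']]],.04))
low=cn[cn[:,1]>236]; p=ray(c,T,low,.08)[:,:2]*1000
A=np.c_[2*p,np.ones(len(p))]; s=np.linalg.lstsq(A,(p**2).sum(1),rcond=None)[0]; print("lip",s[:2],np.sqrt(s[2]+s[:2]@s[:2]))
up=cn[cn[:,1]<205]; p=ray(c,T,up,.0)[:,:2]*1000
A=np.c_[2*p,np.ones(len(p))]; s=np.linalg.lstsq(A,(p**2).sum(1),rcond=None)[0]; print("foot",s[:2],np.sqrt(s[2]+s[:2]@s[:2]))
V=im.max(2); d=comp((V<75).astype(np.uint8),120,272); ys,xs=np.nonzero(d); print("LR",d.sum(),ray(c,T,np.c_[xs,ys],.012).mean(0))
hs=cv2.cvtColor(im,cv2.COLOR_BGR2HSV); print(hs[272,120],hs[225,320],hs[238,320])
```

```text
2456 [296 192] [344 256]
silh mid [[0.6392 0.2753 0.04  ]]
lip [637.2556 275.7447] 15.290459921151221
foot [638.4795 275.8409] 18.97726307263532
LR 3872 [0.6314 0.0733 0.012 ]
[ 11 130  61] [ 13 169  65] [ 12 149  65]
```

Emit:
apply_moves(rows=[[0,2.3,-30,0,0,0,0.1],[0,0,-40,0,0,0,0.1],[0,0,-40,0,0,0,0.1],[0,0,-30,0,0,0,0.1],[0,0,-17,0,0,0,0.1],[0,0,-9,0,0,0,0.1],[0,0,0,0,0,0,0.2],[0,0,0,0,0,0,0.3],[0,0,0,0,0,0,0.4],[0,0,0,0,0,0,0.5],[0,0,0,0,0,0,0.6],[0,0,0,0,0,0,0.6]], grip_force=30)

```text
time: 3.32
ee_pos: [0.6377, 0.2776, 0.0349]
tcp_rot: [180.0, 0.0, 161.7]
wrist_force: [-1.0, -1.2, 5.8]
opening: 0.0394
```

Emit:
apply_moves(rows=[[0,0,0,0,0,0,0.6],[0,0,10,0,0,0,0.6],[0,0,25,0,0,0,0.6],[0,0,35,0,0,0,0.6],[-5,-10,30,0,0,0,0.6],[-12,-25,0,0,0,0,0.6],[-20,-40,0,0,0,0,0.6],[-20,-42,0,0,0,0,0.6],[-20,-42,0,0,0,0,0.6],[-20,-42,0,0,0,0,0.6],[-20,-42,0,0,0,0,0.6],[-20,-42,0,0,0,0,0.6],[-20,-42,0,0,0,0,0.6],[-12,-27,-5,0,0,0,0.6],[-6,-14,-20,0,0,0,0.6],[-2.7,-5.9,-25,0,0,0,0.6],[0,0,-15,0,0,0,0.6],[0,0,0,0,0,0,0.6]])

```text
time: 5.58
ee_pos: [0.4591, -0.0959, 0.0686]
tcp_rot: [-180.0, -0.1, 161.7]
wrist_force: [-0.1, 0.5, -1.1]
opening: 0.039
```

Run:
```python
from h import *
print(get_obs()["ee_pos"],get_obs()["tcp_rot"],get_obs()["wrist_force"]); im,T=shot("w2")
```

```text
[ 0.4591 -0.0959  0.0686] [-179.9947   -0.1045  161.7449] [-0.0516  0.5066 -1.0991]
```

View pics/w2.png

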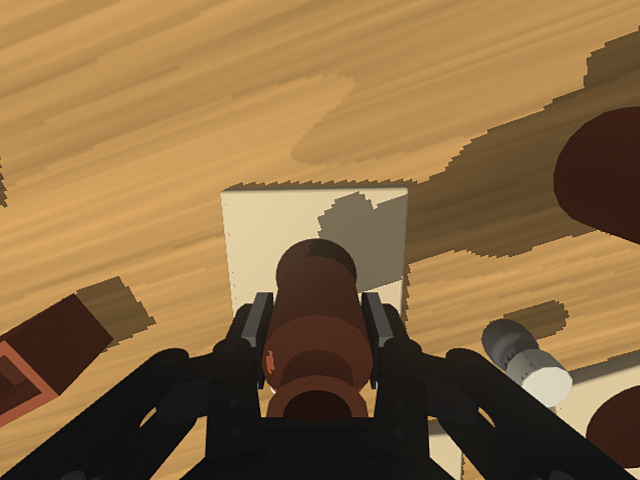

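Emit:
apply_moves(rows=[[1,-0.4,-8,0,0,0,0.6],[0,0,-7,0,0,0,0.6],[0,0,-3,0,0,0,0.6],[0,0,-1.5,0,0,0,0.6],[0,0,-1,0,0,0,0.6],[0,0,0,0,0,0,0.6]])

```text
time: 6.38
ee_pos: [0.4607, -0.0968, 0.0489]
tcp_rot: [180.0, 0.0, 161.7]
wrist_force: [0.6, -0.8, -1.3]
opening: 0.0396
```

Emit:
apply_moves(rows=[[0,0,-1,0,0,0,0.6],[0,0,-0.7,0,0,0,0.6],[0,0,-0.5,0,0,0,0.6],[0,0,0,0,0,0,0.6]])

```text
time: 6.88
ee_pos: [0.4607, -0.0967, 0.0469]
tcp_rot: [-180.0, 0.0, 161.7]
wrist_force: [-1.6, 0.7, 2.9]
opening: 0.0391
```

Emit:
apply_moves(rows=[[0,0,-0.3,0,0,0,0.5],[0,0,0,0,0,0,0.4],[0,0,0,0,0,0,0.3],[0,0,0,0,0,0,0.2],[0,0,0,0,0,0,0.1],[0,0,15,0,0,0,0],[0,0,35,0,0,0,0],[0,0,45,0,0,0,0],[0,0,45,0,0,0,0],[0,0,12,0,0,0,0],[0,0,0,0,0,0,0]])

```text
time: 8.25
ee_pos: [0.461, -0.0968, 0.1992]
tcp_rot: [180.0, 0.1, 161.7]
wrist_force: [-0.1, 0.2, -0.6]
opening: 0.0854
```

Run:
```python
from h import *
print(get_obs()["ee_pos"],get_obs()["tcp_rot"],get_obs()["wrist_force"]); im,T=shot("w3")
```

```text
[ 0.461  -0.0968  0.1992] [179.9902   0.0922 161.7348] [-0.0946  0.2246 -0.5847]
```

View pics/w3.png

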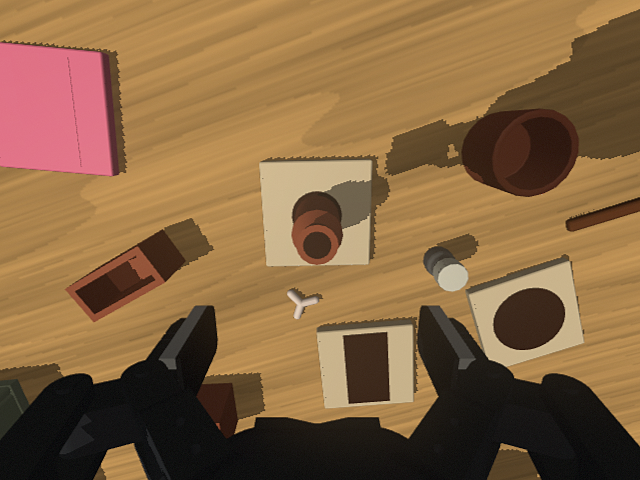

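```bash
cat >> h.py <<'E'
def cont(m): return max(cv2.findContours(m,cv2.RETR_EXTERNAL,cv2.CHAIN_APPROX_NONE)[0],key=cv2.contourArea)[:,0]
def circ(p):
    p=p[:,:2]*1000; A=np.c_[2*p,np.ones(len(p))]; s=np.linalg.lstsq(A,(p**2).sum(1),rcond=None)[0]; return s[:2],np.sqrt(s[2]+s[:2]@s[:2])
def palemask(bgr):
    H,S,V=cv2.split(cv2.cvtColor(bgr,cv2.COLOR_BGR2HSV)); return ((S<90)&(V>90)).astype(np.uint8)
E
python3 - <<'E'
from h import *
im=cv2.imread("pics/w3.png");T=np.load("pics/w3.npy");c=calibration("wrist")
hs=cv2.cvtColor(im,cv2.COLOR_BGR2HSV); print(hs[180,280],hs[200,360],hs[100,300])
m=comp(potmask(im,13,130),318,215); cn=cont(m)
print(m.sum(),cn.min(0),cn.max(0)); M=cv2.moments(cv2.convexHull(cn)); print("silh mid",ray(c,T,[[M['m10']/M['m00'],M['m01']/M['m00']]],.052))
print("lip",circ(ray(c,T,cn[cn[:,1]>240],.092))); print("foot",circ(ray(c,T,cn[cn[:,1]<206],.012)))
p=palemask(im); q=cont(comp(p,280,180)); print("slab",quad(ray(c,T,q,.012)))
# jar
m=comp(potmask(im,13,130),520,150); cn=cont(m);M=cv2.moments(cv2.convexHull(cn)); print("jar silh mid",m.sum(),ray(c,T,[[M['m10']/M['m00'],M['m01']/M['m00']]],.03))
# patches
V=im.max(2)
for n,(u,v) in dict(LR=(530,320),OB=(367,370)).items():
    d=comp((V<85).astype(np.uint8),u,v); ys,xs=np.nonzero(d); P=ray(c,T,np.c_[xs,ys],.012); print(n,d.sum(),P.mean(0),quad(P))
E
```

```text
[ 19  77 208] [ 19  80 111] [ 17 142 183]
2703 [292 192] [342 264]
silh mid [[ 0.4614 -0.0981  0.052 ]]
lip (array([460.3308, -97.2242]), np.float64(15.423572034979314))
foot (array([457.7107, -98.8081]), np.float64(17.53584029818324))
slab ((460.50115966796875, -97.65513610839844), (98.99937438964844, 98.98635864257812), 72.98179626464844)
jar silh mid 8138 [[0.4569 0.0797 0.03  ]]
LR 3378 [0.631  0.0734 0.012 ] ((631.62890625, 73.33147430419922), (70.55305480957031, 70.2333984375), 27.47317886352539)
OB 2859 [ 0.6368 -0.0988  0.012 ] ((638.3037719726562, -99.33321380615234), (45.002864837646484, 87.68168640136719), 77.17444610595703)
```

Emit:
apply_moves(rows=[[0,15,0,0,0,0,0],[0,35,0,0,0,0,0],[-2,40,0,0,0,0,0],[-2,40,0,0,0,0,0],[0,30,0,0,0,0,0],[0,14,0,0,0,0,0],[0,0,0,0,0,0,0]])

```text
time: 9.18
ee_pos: [0.4563, 0.078, 0.1976]
tcp_rot: [-180.0, -0.1, 161.8]
wrist_force: [-0.5, 0.9, -0.9]
opening: 0.0855
```

Run:
```python
from h import *
print(get_obs()["ee_pos"],get_obs()["tcp_rot"]); im,T=shot("w4")
```

```text
[0.4563 0.078  0.1976] [-179.9626   -0.0582  161.836 ]
```

View pics/w4.png

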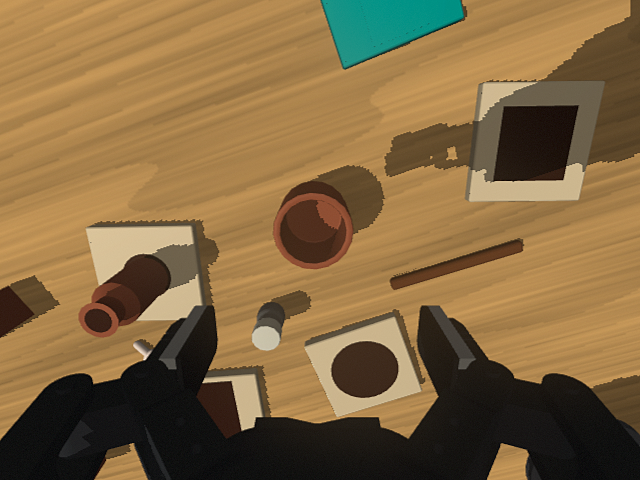

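Run:
```python
from h import *
im=cv2.imread("pics/w4.png");T=np.load("pics/w4.npy");c=calibration("wrist")
m=comp(potmask(im,13,130),315,190); cn=cont(m)
print(m.sum(),cn.min(0),cn.max(0)); M=cv2.moments(cv2.convexHull(cn)); print("silh mid",ray(c,T,[[M['m10']/M['m00'],M['m01']/M['m00']]],.03))
print("lip",circ(ray(c,T,cn[cn[:,1]>230],.06))); print("foot",circ(ray(c,T,cn[cn[:,1]<197],.0)))
V=im.max(2)
for n,(u,v) in dict(LR=(365,370),SQ=(535,145)).items():
    d=comp((V<85).astype(np.uint8),u,v); ys,xs=np.nonzero(d); P=ray(c,T,np.c_[xs,ys],.012); print(n,d.sum(),P.mean(0),quad(P))
```

```text
5435 [273 181] [353 268]
silh mid [[0.4589 0.0729 0.03  ]]
lip (array([455.5114,  74.0418]), np.float64(30.873144015867208))
foot (array([456.5627,  73.9472]), np.float64(31.37023139432591))
LR 2911 [0.6313 0.0733 0.012 ] ((632.34326171875, 73.24128723144531), (70.0304183959961, 70.71114349365234), 32.222110748291016)
SQ 5465 [0.4522 0.2745 0.012 ] ((453.3963623046875, 274.2214660644531), (62.498313903808594, 62.401187896728516), 72.65841674804688)
```

Emit:
apply_moves(rows=[[0,-4,-20,0,0,0,0],[0,0,-40,0,0,0,0],[0,0,-40,0,0,0,0],[0,0,-35,0,0,0,0],[0,0,-18,0,0,0,0],[0,0,-9,0,0,0,0],[0,0,0,0,0,0,0.1],[0,0,0,0,0,0,0.15],[0,0,0,0,0,0,0.2],[0,0,0,0,0,0,0.25],[0,0,0,0,0,0,0.32],[0,0,0,0,0,0,0.4],[0,0,0,0,0,0,0.4]])

```text
time: 10.85
ee_pos: [0.4573, 0.0736, 0.0372]
tcp_rot: [179.9, 0.1, 161.8]
wrist_force: [0.5, 1.6, 5.1]
opening: 0.0629
```

Emit:
apply_moves(rows=[[0,0,10,0,0,0,0.4],[0,0,25,0,0,0,0.4],[5,0,25,0,0,0,0.4],[15,0,10,0,0,0,0.4],[30,0,0,0,0,0,0.4],[40,0,0,0,0,0,0.4],[40,0,0,0,0,0,0.4],[28,0,-5,0,0,0,0.4],[12,0,-15,0,0,0,0.4],[4.6,-0.5,-15,0,0,0,0.4],[0,0,-8,0,0,0,0.4],[0,0,0,0,0,0,0.4]])

```text
time: 12.35
ee_pos: [0.6301, 0.0728, 0.0625]
tcp_rot: [-180.0, -0.1, 161.7]
wrist_force: [-0.2, -0.0, -1.6]
opening: 0.0631
```

Run:
```python
from h import *
print(get_obs()["ee_pos"],get_obs()["tcp_rot"]); im,T=shot("w5")
```

```text
[0.6301 0.0728 0.0625] [-179.9577   -0.0896  161.7409]
```

View pics/w5.png

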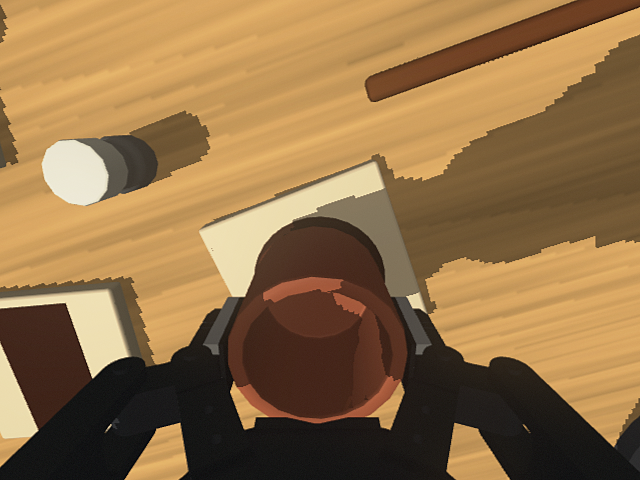

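Run:
```python
from h import *
im=cv2.imread("pics/w5.png");T=np.load("pics/w5.npy");c=calibration("wrist")
m=comp(potmask(im,13,130),315,320); cn=cont(m); print(m.sum(),cn.min(0),cn.max(0))
bot=cn[(cn[:,1]>385)&(cn[:,1]<417)]; sd=cn[(cn[:,1]>330)&(cn[:,1]<417)&((cn[:,0]<250)|(cn[:,0]>392))]
print("rim",circ(ray(c,T,np.r_[bot,sd],.0853)))
print("foot",circ(ray(c,T,cn[cn[:,1]<255],.0253)))
```

```text
27202 [228 226] [407 423]
rim (array([627.5015,  72.9995]), np.float64(30.98729247790472))
foot (array([633.2807,  72.2406]), np.float64(35.4104007584206))
```

Run:
```python
from h import *
im=cv2.imread("pics/w5.png");T=np.load("pics/w5.npy");c=calibration("wrist")
for x in (310,318,326): print([tuple(im[y,x]) for y in range(210,232,2)])
for p,z in (((318,423),.0853),((318,217),.0253)):
    print(ray(c,T,[p],z))
```

```text
[(np.uint8(174), np.uint8(220), np.uint8(235)), (np.uint8(177), np.uint8(224), np.uint8(239)), (np.uint8(104), np.uint8(132), np.uint8(150)), (np.uint8(102), np.uint8(127), np.uint8(144)), (np.uint8(33), np.uint8(45), np.uint8(59)), (np.uint8(35), np.uint8(46), np.uint8(61)), (np.uint8(35), np.uint8(48), np.uint8(61)), (np.uint8(36), np.uint8(47), np.uint8(60)), (np.uint8(34), np.uint8(47), np.uint8(63)), (np.uint8(38), np.uint8(54), np.uint8(82)), (np.uint8(37), np.uint8(52), np.uint8(79))]
[(np.uint8(89), np.uint8(114), np.uint8(126)), (np.uint8(93), np.uint8(118), np.uint8(131)), (np.uint8(95), np.uint8(121), np.uint8(136)), (np.uint8(71), np.uint8(91), np.uint8(104)), (np.uint8(30), np.uint8(43), np.uint8(57)), (np.uint8(33), np.uint8(46), np.uint8(60)), (np.uint8(32), np.uint8(44), np.uint8(56)), (np.uint8(32), np.uint8(44), np.uint8(57)), (np.uint8(33), np.uint8(46), np.uint8(59)), (np.uint8(37), np.uint8(54), np.uint8(80)), (np.uint8(40), np.uint8(53), np.uint8(79))]
[(np.uint8(95), np.uint8(120), np.uint8(135)), (np.uint8(96), np.uint8(120), np.uint8(134)), (np.uint8(95), np.uint8(121), np.uint8(134)), (np.uint8(101), np.uint8(128), np.uint8(143)), (np.uint8(29), np.uint8(42), np.uint8(55)), (np.uint8(31), np.uint8(43), np.uint8(57)), (np.uint8(32), np.uint8(43), np.uint8(56)), (np.uint8(33), np.uint8(45), np.uint8(58)), (np.uint8(29), np.uint8(42), np.uint8(53)), (np.uint8(39), np.uint8(54), np.uint8(81)), (np.uint8(38), np.uint8(52), np.uint8(78))]
[[0.6549 0.0644 0.0853]]
[[0.5945 0.0843 0.0253]]
```

Run:
```python
from h import *
T=np.load("pics/w5.npy");c=calibration("wrist")
d=np.array([-.95,.313])
a=ray(c,T,[(318,216.5)],.012)[0,:2]; b=ray(c,T,[(318,227)],.0253)[0,:2]; r=ray(c,T,[(318,423)],.0853)[0,:2]
o=get_obs()["ee_pos"][:2]
print("patch centre",(a-o)@d*1000-36,"foot centre",(b-o)@d*1000-32,"rim centre",(r-o)@d*1000+32)
```

```text
patch centre -1.2719770732120281 foot centre 0.8991595683532054 rim centre 6.298652303314334
```

Emit:
apply_moves(rows=[[2,-0.3,-5,0,0,0,0.4],[0,0,-4,0,0,0,0.4],[0,0,-2,0,0,0,0.4],[0,0,-1,0,0,0,0.4],[0,0,-0.5,0,0,0,0.4],[0,0,0,0,0,0,0.4]])

```text
time: 13.15
ee_pos: [0.6333, 0.0725, 0.0508]
tcp_rot: [-180.0, 0.0, 161.7]
wrist_force: [-0.7, 0.3, -1.6]
opening: 0.0628
```

Emit:
apply_moves(rows=[[0,0,-0.8,0,0,0,0.4],[0,0,-0.6,0,0,0,0.4],[0,0,-0.5,0,0,0,0.4],[0,0,0,0,0,0,0.4]])

```text
time: 13.65
ee_pos: [0.6333, 0.0725, 0.0493]
tcp_rot: [180.0, 0.0, 161.7]
wrist_force: [-2.7, -0.6, 4.6]
opening: 0.0627
```

Emit:
apply_moves(rows=[[0,0,0,0,0,0,0.3],[0,0,0,0,0,0,0.22],[0,0,0,0,0,0,0.15],[0,0,0,0,0,0,0.08],[0,0,0,0,0,0,0],[0,0,15,0,0,0,0],[0,0,35,0,0,0,0],[0,0,45,0,0,0,0],[0,0,40,0,0,0,0],[0,0,14,0,0,0,0],[0,0,0,0,0,0,0]])

```text
time: 15.02
ee_pos: [0.6337, 0.0725, 0.1989]
tcp_rot: [180.0, 0.1, 161.7]
wrist_force: [0.3, 0.9, -0.9]
opening: 0.0853
```

Run:
```python
from h import *
print(get_obs()["ee_pos"],get_obs()["tcp_rot"]); im,T=shot("w6")
```

```text
[0.6337 0.0725 0.1989] [179.9563   0.094  161.7343]
```

View pics/w6.png

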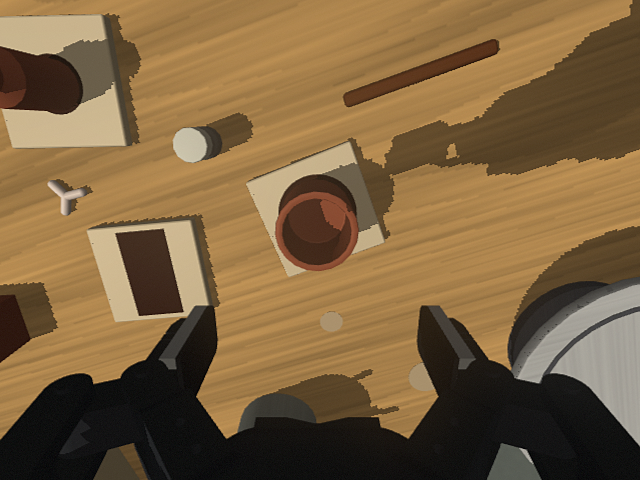

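Run:
```python
from h import *
im=cv2.imread("pics/w6.png");T=np.load("pics/w6.npy");c=calibration("wrist")
m=comp(potmask(im,13,130),310,220); cn=cont(m); print(m.sum(),cn.min(0),cn.max(0))
M=cv2.moments(cv2.convexHull(cn)); print("silh mid",ray(c,T,[[M['m10']/M['m00'],M['m01']/M['m00']]],.042))
print("rim",circ(ray(c,T,cn[cn[:,1]>235],.072)))
up=cn[cn[:,1]<196]; print("foot/patch edge",circ(ray(c,T,up,.012)))
q=cv2.convexHull(cont(comp(palemask(im),275,200)|m))[:,0]; print("slab",quad(ray(c,T,q,.012)))
d=comp((im.max(2)<85).astype(np.uint8),150,270); ys,xs=np.nonzero(d); P=ray(c,T,np.c_[xs,ys],.012); print("OB",d.sum(),P.mean(0),quad(P))
```

```text
6228 [276 175] [358 270]
silh mid [[0.6327 0.0723 0.042 ]]
rim (array([631.655 ,  72.4169]), np.float64(30.587052977639154))
foot/patch edge (array([631.3279,  72.0383]), np.float64(33.66383503886835))
slab ((634.5209350585938, 73.03240966796875), (105.42017364501953, 98.80973052978516), 3.106588363647461)
OB 3868 [ 0.6369 -0.099   0.012 ] ((638.4713134765625, -99.53604125976562), (45.267147064208984, 87.50434112548828), 77.135498046875)
```

Emit:
apply_moves(rows=[[0,-12,0,0,0,0,0],[0,-30,0,0,0,0,0],[0,-45,0,0,0,0,0],[0,-45,0,0,0,2,0],[0,-45,0,0,0,2,0],[0,-45,0,0,0,2,0],[1,-45,0,0,0,0,0],[1,-45,0,0,0,0,0],[1,-30,0,0,0,0,0],[0,-15,0,0,0,0,0],[0,0,0,0,0,0,0]])

```text
time: 16.45
ee_pos: [0.6358, -0.2852, 0.1969]
tcp_rot: [180.0, -0.1, 167.7]
wrist_force: [-0.1, 1.8, 0.3]
opening: 0.0853
```

Run:
```python
from h import *
print(get_obs()["ee_pos"],get_obs()["tcp_rot"]); im,T=shot("w7")
```

```text
[ 0.6358 -0.2852  0.1969] [179.9769  -0.0857 167.6595]
```

View pics/w7.png

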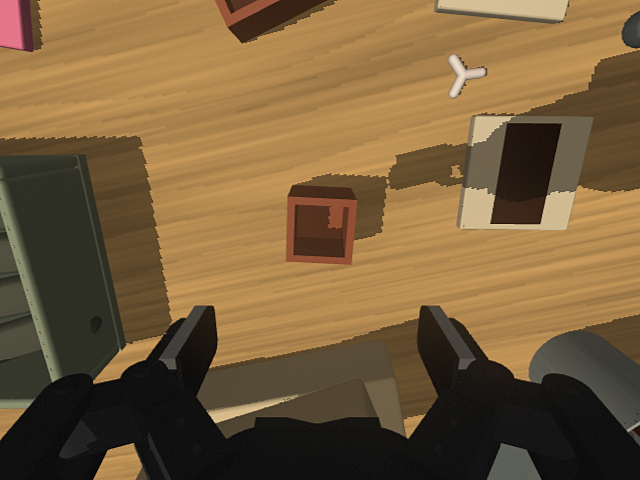

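Run:
```python
from h import *
im=cv2.imread("pics/w7.png");T=np.load("pics/w7.npy");c=calibration("wrist")
m=comp(potmask(im,13,130),320,192); cn=cont(m); print(m.sum(),cn.min(0),cn.max(0))
M=cv2.moments(cv2.convexHull(cn)); print("silh mid",ray(c,T,[[M['m10']/M['m00'],M['m01']/M['m00']]],.028))
print(cv2.approxPolyDP(cv2.convexHull(cn),2.5,True)[:,0].tolist())
# rim: bright red
hs=cv2.cvtColor(im,cv2.COLOR_BGR2HSV)
b=((hs[...,0]<=13)&(hs[...,1]>130)&(hs[...,2]>100)).astype(np.uint8); b[:180]=0;b[280:]=0
bc=cont(comp(b,320,260)); hull=cv2.convexHull(bc); print("rim poly",cv2.approxPolyDP(hull,3,True)[:,0].tolist()); print("rim",quad(ray(c,T,bc,.056)))
for e in [ (205,100),(352,264)]: pass
t=calibration("top"); print("brick edge",ray(t,t["T"],[[372,118],[470,118]],.0),ray(t,t["T"],[[372,112]],.05),"box",ray(t,t["T"],[[478,218]],0))
```

```text
5183 [286 185] [357 264]
silh mid [[ 0.6392 -0.2833  0.028 ]]
[[293, 185], [351, 189], [357, 200], [351, 264], [286, 261], [287, 197]]
rim poly [[288, 196], [357, 200], [351, 264], [286, 261]]
rim ((636.9264526367188, -283.2319641113281), (54.29142379760742, 54.0441780090332), 74.7198715209961)
brick edge [[ 0.788  -0.2452  0.    ]
 [ 0.7831 -0.4843  0.    ]] [[ 0.7801 -0.2399  0.05  ]] box [[ 0.5323 -0.4829  0.    ]]
```

Emit:
apply_moves(rows=[[1.5,2,-20,0,0,-3,0],[0,0,-40,0,0,0,0],[0,0,-40,0,0,0,0],[0,0,-35,0,0,0,0],[0,0,-18,0,0,0,0],[0,0,-9,0,0,0,0.1],[0,0,0,0,0,0,0.2],[0,0,0,0,0,0,0.25],[0,0,0,0,0,0,0.3],[0,0,0,0,0,0,0.37],[0,0,0,0,0,0,0.45],[0,0,0,0,0,0,0.5],[0,0,0,0,0,0,0.5]])

```text
time: 18.12
ee_pos: [0.6382, -0.2829, 0.0369]
tcp_rot: [-180.0, 0.1, 164.7]
wrist_force: [-0.8, -1.5, 5.3]
opening: 0.0536
```

Emit:
apply_moves(rows=[[0,0,8,0,0,0,0.5],[0,0,25,0,0,0,0.5],[-3,9,30,0,0,0,0.5],[-8,24,20,0,0,0,0.5],[-13,40,0,0,0,0,0.5],[-15,45,0,0,0,0,0.5],[-15,45,0,0,0,0,0.5],[-15,45,0,0,0,0,0.5],[-15,45,0,0,0,0,0.5],[-15,45,0,0,0,-1,0.5],[-15,45,0,0,0,-1,0.5],[-15,45,0,0,0,0,0.5],[-15,45,0,0,0,0,0.5],[-15,45,0,0,0,0,0.5],[-13,40,0,0,0,0,0.5],[-8,24,-10,0,0,0,0.5],[-4,12,-20,0,0,0,0.5],[-0.7,3.4,-20,0,0,0,0.5],[0,0,-8,0,0,0,0.5],[0,0,0,0,0,0,0.5]])

```text
time: 20.62
ee_pos: [0.4529, 0.2746, 0.0607]
tcp_rot: [-180.0, -0.0, 162.7]
wrist_force: [0.2, -0.0, -1.5]
opening: 0.0537
```

Run:
```python
from h import *
print(get_obs()["ee_pos"],get_obs()["tcp_rot"]); im,T=shot("w8")
```

```text
[0.4529 0.2746 0.0607] [-179.9592   -0.0368  162.7239]
```

View pics/w8.png

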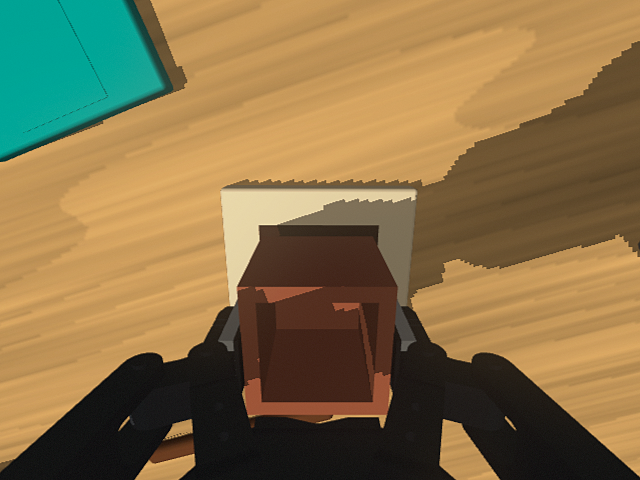

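Run:
```python
from h import *
im=cv2.imread("pics/w8.png");T=np.load("pics/w8.npy");c=calibration("wrist")
for x in (280,340): print([int(im[y,x].max()) for y in range(218,246)], [tuple(map(int,im[y,x])) for y in (232,244)])
for y in (230,242): print(y,[int(im[y,x].max()) for x in range(250,270)],[int(im[y,x].max()) for x in range(368,390)])
o=get_obs()["ee_pos"][:2]; a=np.radians(162.7); d=np.array([np.cos(a),np.sin(a)]); e=np.array([-d[1],d[0]])
for p,z in (((319,225.5),.012),((319,236.5),.0238),((259,230),.012),((379,230),.012),((260,240),.026),((378,240),.026)):
    v=ray(c,T,[p],z)[0,:2]-o; print(p,v@d*1000,v@e*1000)
```

```text
[229, 229, 229, 231, 238, 191, 136, 67, 57, 61, 61, 61, 60, 59, 60, 57, 66, 55, 72, 80, 79, 78, 79, 79, 79, 79, 77, 76] [(35, 46, 60), (37, 53, 77)]
[126, 126, 126, 126, 126, 126, 134, 73, 49, 51, 52, 52, 51, 51, 49, 51, 49, 48, 65, 72, 72, 72, 70, 71, 72, 71, 69, 70] [(25, 36, 49), (29, 42, 69)]
230 [231, 230, 231, 230, 231, 230, 231, 239, 195, 105, 71, 81, 81, 81, 82, 82, 81, 81, 80, 80] [49, 50, 47, 47, 48, 48, 49, 50, 50, 40, 89, 122, 125, 123, 124, 124, 122, 124, 121, 123, 123, 123]
242 [229, 230, 230, 229, 228, 230, 232, 242, 183, 90, 74, 80, 82, 80, 82, 79, 80, 80, 79, 80] [70, 71, 71, 70, 72, 71, 74, 62, 44, 63, 116, 127, 123, 122, 121, 121, 121, 121, 122, 123, 123, 124]
(319, 225.5) 30.225288508304747 -0.13914299424815668
(319, 236.5) 28.017862615461397 -0.08135049409721667
(259, 230) 27.749694780307042 30.965004127303942
(379, 230) 27.853918129477975 -31.257338685370733
(260, 240) 26.902256062523932 28.322512900373045
(378, 240) 26.997847131652325 -28.4656038893927
```

Emit:
apply_moves(rows=[[1.4,-0.3,-5,0,0,-0.1,0.5],[0,0,-3,0,0,0,0.5],[0,0,-1.5,0,0,0,0.5],[0,0,-0.8,0,0,0,0.5],[0,0,-0.6,0,0,0,0.5],[0,0,-0.5,0,0,0,0.5],[0,0,0,0,0,0,0.5]])

```text
time: 21.55
ee_pos: [0.4545, 0.2746, 0.0495]
tcp_rot: [-180.0, -0.0, 162.6]
wrist_force: [-0.5, -0.6, -1.8]
opening: 0.0539
```

Emit:
apply_moves(rows=[[0,0,-0.5,0,0,0,0.5],[0,0,-0.5,0,0,0,0.5],[0,0,0,0,0,0,0.5]])

```text
time: 21.92
ee_pos: [0.4545, 0.2746, 0.0488]
tcp_rot: [180.0, 0.0, 162.6]
wrist_force: [-1.2, -0.3, 2.3]
opening: 0.0537
```

Emit:
apply_moves(rows=[[0,0,-0.3,0,0,0,0.42],[0,0,0,0,0,0,0.35],[0,0,0,0,0,0,0.27],[0,0,0,0,0,0,0.18],[0,0,0,0,0,0,0.1],[0,0,0,0,0,0,0],[0,0,15,0,0,0,0],[0,0,35,0,0,0,0],[0,0,45,0,0,0,0],[0,0,40,0,0,0,0],[0,0,14,0,0,0,0],[0,0,0,0,0,0,0]])

```text
time: 23.42
ee_pos: [0.4548, 0.2748, 0.1982]
tcp_rot: [179.9, 0.1, 162.6]
wrist_force: [0.3, 0.5, -0.8]
opening: 0.0855
```

Run:
```python
from h import *
im,T=shot("w9");c=calibration("wrist"); print(get_obs()["ee_pos"],get_obs()["tcp_rot"])
hs=cv2.cvtColor(im,cv2.COLOR_BGR2HSV)
b=((hs[...,0]<=13)&(hs[...,1]>130)&(hs[...,2]>100)).astype(np.uint8); b[:150]=0;b[300:]=0
bc=cont(b); print(len(bc),"rim",quad(ray(c,T,bc,.068)))
q=cv2.convexHull(cont(palemask(im)))[:,0]; print(cv2.approxPolyDP(q,3,True).tolist(),quad(ray(c,T,q,.012)))
```

```text
[0.4544 0.2746 0.1968] [-179.9877   -0.0113  162.6354]
279 rim ((453.6806640625, 274.4236755371094), (53.35563278198242, 53.4406623840332), 72.65882873535156)
[[[544, 182]], [[597, 169]], [[639, 257]], [[639, 332]], [[626, 325]], [[525, 204]], [[525, 197]]] ((569.9121704101562, 530.104736328125), (201.15643310546875, 62.80131530761719), 27.846410751342773)
```

View pics/w9.png

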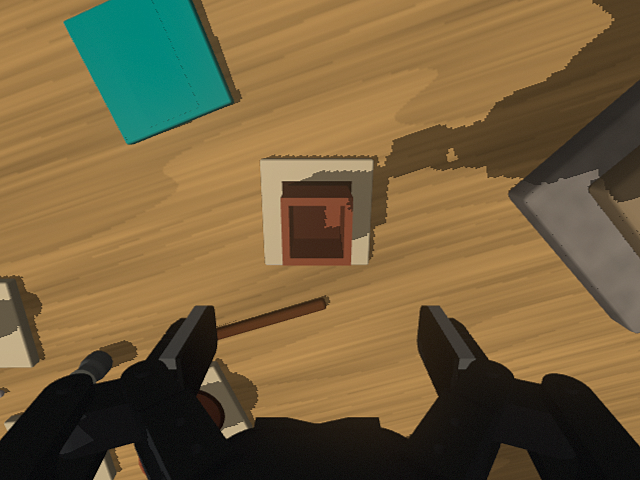

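Emit:
apply_moves(rows=[[0,-15,0,0,0,0,0],[0,-30,0,0,0,-4,0],[0,-45,0,0,0,-5,0],[0,-45,0,0,0,-5,0],[0,-45,0,0,0,-5,0],[0,-45,0,0,0,-5,0],[0,-45,0,0,0,-5,0],[0,-45,0,0,0,-5,0],[0,-45,0,0,0,-5,0],[0,-45,0,0,0,-5,0],[0,-45,0,0,0,-5,0],[1,-40,0,0,0,-5,0],[0,-34,0,0,0,-4,0],[0,-20,0,0,0,-3,0],[0,-10,0,0,0,0,0],[0,0,0,0,0,0,0]])

```text
time: 25.48
ee_pos: [0.4553, -0.2793, 0.1969]
tcp_rot: [-180.0, -0.0, 101.7]
wrist_force: [0.2, 0.4, -0.0]
opening: 0.0852
```

Run:
```python
from h import *
im,T=shot("w10"); print(get_obs()["ee_pos"],get_obs()["tcp_rot"],get_obs()["q"])
```

```text
[ 0.4554 -0.2789  0.197 ] [-179.9849   -0.0295  101.6954] [-31.4871   2.0489   1.32    89.3023   0.0112  46.8175]
```

View pics/w10.png

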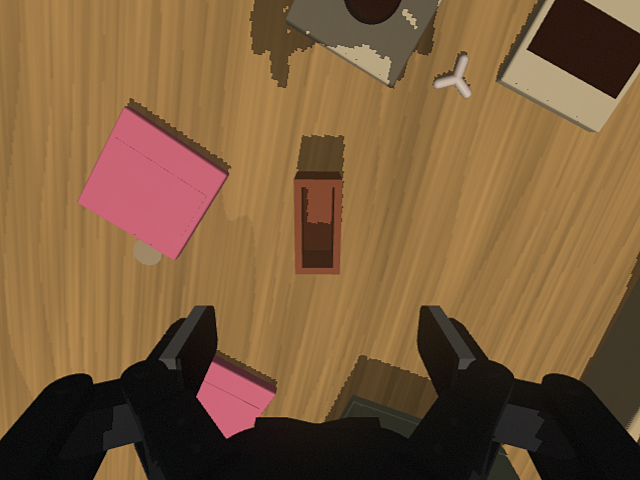

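Run:
```python
from h import *
im=cv2.imread("pics/w10.png");T=np.load("pics/w10.npy");c=calibration("wrist")
m=comp(potmask(im,13,130),318,176); cn=cont(m); print(m.sum(),cn.min(0),cn.max(0))
M=cv2.moments(cv2.convexHull(cn)); print("silh mid",ray(c,T,[[M['m10']/M['m00'],M['m01']/M['m00']]],.025))
hs=cv2.cvtColor(im,cv2.COLOR_BGR2HSV)
b=((hs[...,0]<=13)&(hs[...,1]>130)&(hs[...,2]>95)&(m>0)).astype(np.uint8)
bc=cont(comp(b,318,271)); print(cv2.approxPolyDP(cv2.convexHull(bc),3,True)[:,0].tolist(),"rim",quad(ray(c,T,bc,.05)))
```

```text
4794 [294 171] [342 274]
silh mid [[ 0.4567 -0.2811  0.025 ]]
[[294, 179], [342, 180], [338, 274], [295, 273]] rim ((456.3748474121094, -279.7327575683594), (38.1476936340332, 79.6259536743164), 10.5784273147583)
```

Emit:
apply_moves(rows=[[1,-0.8,-20,0,0,-1,0.1],[0,0,-40,0,0,0,0.1],[0,0,-40,0,0,0,0.1],[0,0,-36,0,0,0,0.1],[0,0,-18,0,0,0,0.1],[0,0,-9,0,0,0,0.2],[0,0,0,0,0,0,0.3],[0,0,0,0,0,0,0.37],[0,0,0,0,0,0,0.45],[0,0,0,0,0,0,0.52],[0,0,0,0,0,0,0.6],[0,0,0,0,0,0,0.65],[0,0,0,0,0,0,0.65]])

```text
time: 27.15
ee_pos: [0.4567, -0.2804, 0.0347]
tcp_rot: [180.0, 0.0, 100.6]
wrist_force: [0.3, 0.5, 5.3]
opening: 0.0379
```

Emit:
apply_moves(rows=[[0,0,8,0,0,0,0.65],[0,0,25,0,0,0,0.65],[4,4,27,0,0,3.5,0.65],[10,10,10,0,0,6,0.65],[20,20,0,0,0,6,0.65],[25,25,0,0,0,6,0.65],[25,25,0,0,0,6,0.65],[25,25,0,0,0,6,0.65],[25,25,0,0,0,6,0.65],[20,20,0,0,0,6,0.65],[12,12,0,0,0,6,0.65],[8,8,0,0,0,6,0.65],[5,5,-8,0,0,6,0.65],[2.5,2.1,-18,0,0,3,0.65],[0,0,-15,0,0,0,0.65],[0,0,-5,0,0,0,0.65],[0,0,0,0,0,0,0.65]])

```text
time: 29.28
ee_pos: [0.6377, -0.0993, 0.058]
tcp_rot: [-180.0, -0.0, 167.1]
wrist_force: [0.1, -0.2, -1.6]
opening: 0.0376
```

Run:
```python
from h import *
im,T=shot("w11"); print(get_obs()["ee_pos"],get_obs()["tcp_rot"],get_obs()["q"])
```

```text
[ 0.638  -0.0993  0.0586] [179.9993   0.0166 167.0917] [-8.8438 18.4513  4.7702 76.3023 -0.0005  4.0646]
```

View pics/w11.png

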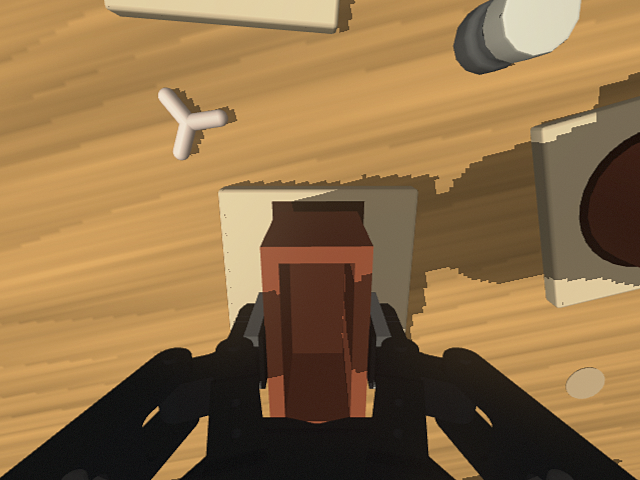

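Run:
```python
from h import *
im=cv2.imread("pics/w11.png");T=np.load("pics/w11.npy");c=calibration("wrist")
for x in (290,345): print(x,[int(im[y,x].max()) for y in range(196,222)])
y=206; print(y,[int(im[y,x].max()) for x in range(266,280)],[int(im[y,x].max()) for x in range(356,372)])
o=get_obs()["ee_pos"]; a=np.radians(167.1); d=np.array([np.cos(a),np.sin(a)]); e=np.array([-d[1],d[0]])
print(o)
zf=o[2]-.0347
for p,z in (((319,201.5),.012),((319,211.5),zf),((272.5,206),.012),((364,206),.012)):
    v=ray(c,T,[p],z)[0,:2]-o[:2]; print(p,v@d*1000,v@e*1000)
```

```text
290 [226, 225, 225, 228, 243, 131, 70, 72, 75, 74, 74, 74, 74, 74, 73, 76, 75, 77, 77, 77, 76, 76, 75, 75, 76, 76]
345 [123, 121, 121, 122, 131, 57, 44, 47, 49, 50, 46, 49, 46, 49, 46, 64, 71, 70, 70, 69, 71, 70, 70, 68, 70, 69]
206 [227, 227, 226, 227, 233, 218, 129, 66, 75, 77, 78, 77, 79, 77] [50, 49, 47, 49, 50, 50, 45, 37, 109, 126, 121, 122, 123, 122, 121, 122]
[ 0.638  -0.0993  0.0586]
(319, 201.5) 43.477451277001975 -0.28584438554480923
(319, 211.5) 41.242125761774716 -0.21896557350745152
(272.5, 206) 41.17648140235214 22.924826559559673
(364, 206) 41.21179398877863 -22.762168880183662
```

Emit:
apply_moves(rows=[[1,-0.2,-5,0,0,0,0.65],[0,0,-3,0,0,0,0.65],[0,0,-1.5,0,0,0,0.65],[0,0,-0.8,0,0,0,0.65],[0,0,-0.5,0,0,0,0.65],[0,0,0,0,0,0,0.65]])

```text
time: 30.08
ee_pos: [0.639, -0.0993, 0.0474]
tcp_rot: [180.0, 0.0, 167.1]
wrist_force: [1.1, 0.1, -1.5]
opening: 0.0371
```

Emit:
apply_moves(rows=[[0,0,-0.5,0,0,0,0.65],[0,0,-0.5,0,0,0,0.65],[0,0,0,0,0,0,0.65]])

```text
time: 30.45
ee_pos: [0.639, -0.0993, 0.0468]
tcp_rot: [180.0, 0.0, 167.1]
wrist_force: [-1.9, 0.9, 2.8]
opening: 0.0377
```

Emit:
apply_moves(rows=[[0,0,-0.3,0,0,0,0.58],[0,0,0,0,0,0,0.5],[0,0,0,0,0,0,0.4],[0,0,0,0,0,0,0.3],[0,0,0,0,0,0,0.2],[0,0,0,0,0,0,0.1],[0,0,15,0,0,0,0],[0,0,35,0,0,0,0],[0,0,45,0,0,0,0],[0,0,40,0,0,0,0],[0,0,15,0,0,0,0],[0,0,0,0,0,0,0]])

```text
time: 31.95
ee_pos: [0.6394, -0.0994, 0.1973]
tcp_rot: [180.0, 0.1, 167.1]
wrist_force: [0.2, 0.3, -0.2]
opening: 0.0855
```

Run:
```python
from h import *
im,T=shot("w12");c=calibration("wrist"); print(get_obs()["ee_pos"],get_obs()["tcp_rot"])
hs=cv2.cvtColor(im,cv2.COLOR_BGR2HSV)
b=((hs[...,0]<=13)&(hs[...,1]>130)&(hs[...,2]>95)).astype(np.uint8); b[:140]=0;b[300:]=0; b[:,:230]=0;b[:,400:]=0
bc=cont(b); print(len(bc),"rim",quad(ray(c,T,bc,.062)))
```

```text
[ 0.639  -0.0993  0.1956] [-179.9986   -0.0149  167.1357]
291 rim ((638.09765625, -99.64580535888672), (37.74861145019531, 79.36954498291016), 77.29473876953125)
```

View pics/w12.png

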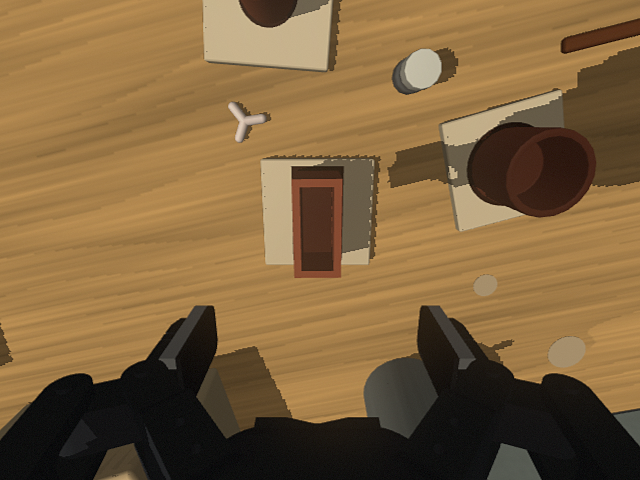

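Emit:
apply_moves(rows=[[-5,10,20,0,0,0,0],[-15,25,30,0,0,0,0],[-20,38,0,0,0,0,0],[-22,42,0,0,0,0,0],[-22,42,0,0,0,0,0],[-22,42,0,0,0,0,0],[-22,42,0,0,0,0,0],[-22,42,0,0,0,0,0],[-22,42,0,0,0,0,0],[-22,42,0,0,0,0,0],[-22,42,0,0,0,0,0],[-22,42,0,0,0,0,0],[-22,42,0,0,0,0,0],[-18,30,0,0,0,0,0],[-8,15,0,0,0,0,0],[0,0,0,0,0,0,0]])

```text
time: 34.0
ee_pos: [0.3523, 0.439, 0.246]
tcp_rot: [-180.0, -0.0, 167.2]
wrist_force: [0.1, 0.4, 0.5]
opening: 0.0855
```

Run:
```python
from h import *
c=calibration("top"); im=camera("top")[:,:,::-1].copy(); cv2.imwrite("pics/top1.png",im)
s=camera("scene")[:,:,::-1].copy()
cv2.imwrite("pics/zt1.png",cv2.resize(im[130:300,110:430],None,fx=2.5,fy=2.5,interpolation=cv2.INTER_CUBIC))
cv2.imwrite("pics/zs1.png",cv2.resize(s[160:340,190:590],None,fx=2,fy=2,interpolation=cv2.INTER_CUBIC))
print(get_obs()["ee_pos"])
H,S,V=cv2.split(cv2.cvtColor(im,cv2.COLOR_BGR2HSV))
st=comp(((H<15)&(V<75)&(S>140)).astype(np.uint8),189,218); ys,xs=np.nonzero(st); print("stick",quad(ray(c,c["T"],np.c_[xs,ys],.009)))
old=cv2.imread("pics/top0.png"); print("diff glaze/stick",cv2.absdiff(im,old)[200:230,160:290].max())
```

```text
[0.3533 0.438  0.2462]
stick ((545.0279541015625, 189.5286865234375), (12.054858207702637, 128.91726684570312), 0.7267726063728333)
diff glaze/stick 6
```

View pics/zt1.png

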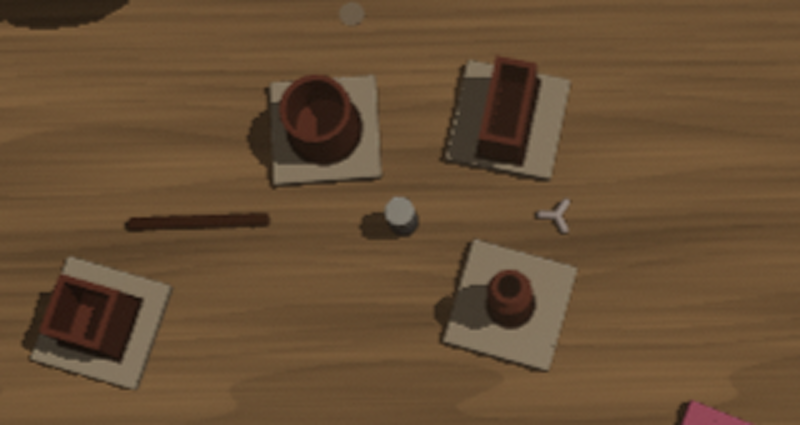

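View pics/zs1.png

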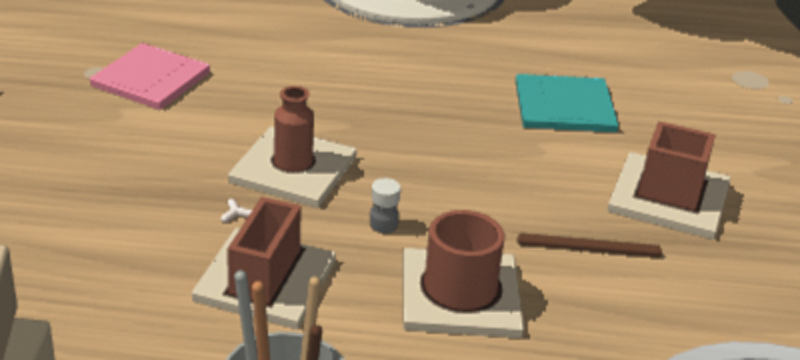

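All four pots stand upright on their patches, the stick and glaze jar have not moved, and the arm is clear.

```bash
python3 -c "
from workcell import *
print(job_done())"
```

```text
the job is handed in; nothing more can be done
None
```

All four pots now stand upright on their matching setters, and I handed the job in at about 34 s of the 125 s allowed. I lowered each one until the wrist force showed contact before letting go.

The last checks were made with the wrist, top and scene cameras, whose calibration is good to about 2 mm:

| Pot | Offset from centre | Turn from patch |
|---|---|---|
| Vase | about 1 mm | – |
| Jar | about 1.2 mm | – |
| Planter | about 1 mm | under 0.1° |
| Trough | about 0.5 mm | about 0.2° |

- **Left alone:** the stick and glaze jar look unmoved between the first and last top pictures.
- **Checks that disagreed:** two vase foot and jar rim fits were off by 3 to 6 mm. The jar rim was probably hidden partly by the gripper. I did not use either fit; the vase's lip and outline and later views of the jar agreed to about 1 to 2 mm. A jar slab outline fit was also spoiled by the jar covering it, so I used the patch position measured before placing. The planter was judged the same way, because its slab fit after placing picked up the wrong object.

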